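Unlock and unscrew the bayonet cap of an oil reservoir

TASK

Open the bench oil reservoir for topping up: flip its hinged locking tab right back off the orange cap, press the cap down against its spring just far enough to free it, and turn it anticlockwise (seen from above) until it meets its stop. Then lift the cap straight out and set it down upright in the drip tray, leaving the tab open. Work by feel and never press the cap with more than about 20 N and never turn or pull it hard against its stop or lips; do not drop it, and do not shift the purple bin, the grease tub or the bottle.

Things in the scene. Friction and masses are not known exactly. Their poses are not given: they have to be found in the camera images.
- reservoir: Round grey cast oil reservoir, bolted down (fixed): foot flange 92 mm across, body 76 mm, deck 44 mm above the bench; on it a steel filler neck, 45 mm outside diameter, up to 64 mm. Origin: on its upright axis at the bench top; z up; -x points to the sight glass and to the thumb end of the locking tab, +x to the tab's hinge.
- reservoir_rim (a point): Centre of the neck's mouth, on the axis, 64 mm up. Bayonet: lips in the neck hold two lugs of the cap in pockets 3 mm deep; a sprung ring below pushes the cap up (about 5 N at rest, 1.5 N per mm). Pushed down a little over 3 mm (about 9 to 10 N) the lugs leave the pockets; hard stop at 5 mm (12.5 N), beyond which force climbs fast.
- cap: Orange bayonet cap, loose, about 70 g; origin: centre of its plug's underside (53 mm above the bench when locked), z up its axis. Held down it turns anticlockwise to a hard stop, met after 38 to 84 degrees: the hidden ring in the neck is clocked differently each time, so feel for it (0.2 N m is plenty). At the stop the lugs stand in the openings (over 5 degrees short they catch) and the cap draws straight up.
- cap_bar (a point): Middle of the cap's orange grip bar: 44 mm long (x), 12 mm thick (y), 18 mm high. The top of the 55 mm knurled disc it stands on is 9 mm below this point; the disc is 6 mm thick with an 8 mm skirt, and in the middle a 30 mm plug with lugs (39 mm over the tips) ends 32 mm below this point. Locked: 85 mm above the bench, bar along the reservoir's x.
- lock_tab (a joint): Angle of the steel locking tab (rad): 0 folded over the cap, grows as its thumb end is lifted and swung over to the hinge side, stop at 2.3. 50 g, little hinge friction: let go beyond about 1.1 rad it falls open by itself, well before that it falls shut. Folded, its two cheeks straddle the cap's bar, so that the cap cannot be turned or lifted.
- lock_tab_hinge (a point): Middle of the tab's hinge line, fixed to the reservoir: 36 mm from its axis on the +x side, 64 mm above the bench. The hinge line runs along the reservoir's y.
- tab_thumb (a point): Point to take the tab by, moves with it: middle of its thumb end (red patch), 98 mm up when folded, 38 mm from the axis on the -x side, 81 mm from the hinge line. The strap is 22 mm wide (along the hinge line), 4 mm thick, runs on 8 mm to its end. Pinched at both edges along the hinge line it can turn between the fingers as it is swung up. Deck 54 mm below.
- purple_bin: Purple parts bin with screws, 111 by 138 by 57 mm, loose bystander. Origin: centre of its underside. Over it hangs a fixed machine head: its spindle at x 0.525, y -0.36 from 0.46 m up, the head proper over x 0.50 to 0.67, y -0.43 to -0.21 above 0.64 m; keep the arm's wrist clear of it when coming from the right.
- grease_tub: White tub with a blue lid, 62 mm across, 42 mm high, loose bystander beyond the purple bin. Origin: centre of its underside.
- lock_bottle: Small bottle with an orange nozzle, 22 by 36 by 98 mm, loose bystander in front of the control box. Origin: centre of its underside.
- drip_tray: Empty shallow aluminium drip tray, loose, 0.4 kg: 98 mm (x) by 108 mm (y), walls 20 mm high and 2.5 mm thick, floor 2.5 mm thick, on the bench to the left of the reservoir. Origin: centre of its underside; z up.
- seat_ring: Sprung brass ring, 30 mm across, 11 mm down inside the neck (hidden under the cap); carries the cap's plug. Origin: centre of its upper face; moves only up and down.
Things that resemble listed ones, but are neither listed nor needed, are in the scene too. There is more than one size of the cap; the one meant has the size given above.

How it is judged:
By the outcome, as a careful person would: the job done as asked, in the order asked, and still so for the second after the job is handed in, with the robot touching nothing.
It also fails if it takes over 72 s, if anything falls off the work surface, if the arm or the gripper's body presses on something with over 40 N, if the wrist force passes 120 N, or if a joint passes its speed limit or range.

ROBOT

A 7-joint arm with a two-finger parallel gripper is mounted at the origin on a cart in front of the work surface, level with it; the furniture and walls round the work are solid. World frame = base frame: x ahead of the robot, y to its left, z up, the work surface at z = 0. Lengths are in m, angles in rad, forces in N, time in s.
With the tool pointing down it reaches from about 0.4 to 0.85 m from the base axis. Payload 4.4 kg.
Tool frame: the origin (TCP) lies midway between the tips of the shut fingers; the grasp point (between the pads) lies 19 mm behind it; z points along the fingers, y is the line along which they close (so a half turn about z gives the same grasp; the last joint's range is limited). The gripper opens to 94 mm and grips with 3 to 60 N. Pads are 16 mm wide; open, the fingers measure 119 mm over their backs; the gripper's body (75 mm by 177 mm) begins 78 mm behind the grasp point.
Start: joints at [-1.359, 0.628, 0.038, 1.517, -0.027, 0.996, -0.02], TCP at [0.178, 0.625, 0.205] pointing down, gripper open.
Joint ranges: [-3.06, 3.06], [-0.37, 2.12], [-1.25, 1.32], [0.18, 2.47], [-1.1, 4.24], [0.23, 1.98], [-2.94, 2.94]. Speed limits (rad/s): [2.57, 2.57, 3.14, 3.14, 3.14, 3.14, 3.14].

INTERFACE

Orientations are given as [roll, pitch, yaw] about the fixed x, y, z axes, in that order (R = Rz(yaw) Ry(pitch) Rx(roll)).
In Python, from cell import arm gives the robot as it stands. The module is installed in compiled form; this text tells all that it offers.
- The arm moves only by the shell command python3 -m inch 'ROWS' [FORCE]. ROWS is JSON, a list that holds one entry, the list of rows, each a list of 7 numbers: the shift along the tool's x, y, z in cm, then the turn, a rotation vector about the tool's x, y, z in degrees, then the finger opening in cm, from 0 to 9.4. A call has 1 to 12 rows; each row is the pose to reach, as a shift and turn from the pose commanded when the call began, along the tool's axes at that moment; what a row does not reach only later rows make up. A row lasts 1/12 s, in which the tool goes at most 41.7 mm and 7.16 degrees, less where a joint would pass 70% of its speed; a pose out of reach is approached as far as the arm can. A call with a gripper value outside its range is refused whole. The fingers move at their own pace and stop on an object; FORCE is the grip in N (left out, the last holds). Time passes only in rows, so rows that repeat a pose let the fingers close. It gives the time, the measured TCP pose, the force, the opening and the grip force at its end, in the units of the state.
- arm.get_state(): the state, without advancing time (a new reading comes with each control period).
- arm.read_camera(name): name is "scene" or "top" or "wrist"; returns (picture, depth): 480x640x3 uint8, red, green, blue; 480x640 float32, m along the optical axis (not along the pixel's ray), 0 where there is no reading.
- arm.camera_params(name): a dict with "fx", "fy", "cx", "cy" (pixels), "cam_to_world" (4x4, takes a point from camera to world coordinates); the wrist camera has in their place "T_tool_cam" (4x4, takes a point from camera to tool coordinates, whose origin is the TCP and whose axes are the flange's). Camera axes: x right, y up, looking along -z (the intrinsics and any distortion apply to the point x, -y, -z); pixel columns grow to the right and rows downward; lengths in m; the calibration is good to about 2 mm. A picture is of the moment at which its call begins: read the wrist's pose just before it. camera_params takes no time and is no camera call.
- arm.hand_in(): hands the job in; it is judged then, once.
The state is a dict: "t": time; "qpos": joint angles; "qd": joint speeds; "joint_efforts": joint torques, N m; "tool_pos": TCP position; "tcp_rot": TCP orientation; "ft_force": force on the tool from outside, world axes, zero at the start; "torque": the same for the moment, N m; "gripper_width": finger opening in m; "grasp_force": force on a finger pad.
Only numpy, scipy, OpenCV 4.12 (cv2) and the standard library are available. Lean on these libraries where they do the work, as an engineer would, in place of code of your own. Each camera call takes 0.05 s, during which the arm holds its last target. There are 200 camera calls.

## Working session

There is one attempt and no reset: what is moved stays moved. The work goes in short steps, Python scripts to look and compute and a shell command to move; the robot and the scene stay as the last step left them, time stands still between calls to the robot, and variables do not carry over. Pictures are saved under pics/ and viewed, at most 10 in all, crops included, and the job is handed in when it is done.

```bash
mkdir -p pics; cat > h.py <<'E'
import numpy as np, cv2
from cell import arm
from scipy.spatial.transform import Rotation as R
def look(name,out=None):
    s=arm.get_state(); im,d=arm.read_camera(name); p=arm.camera_params(name)
    if name=="wrist":
        T=np.eye(4); T[:3,:3]=R.from_euler('xyz',s['tcp_rot']).as_matrix() if len(s['tcp_rot'])==3 else R.from_matrix(s['tcp_rot']).as_matrix()
        T[:3,3]=s['tool_pos']; C=T@np.array(p['T_tool_cam'])
    else: C=np.array(p['cam_to_world'])
    if out:
        cv2.imwrite('pics/'+out+'.png',im[:,:,::-1]); np.savez('pics/'+out+'.npz',im=im,d=d,C=C,K=[p['fx'],p['fy'],p['cx'],p['cy']])
    return im,d,C,[p['fx'],p['fy'],p['cx'],p['cy']]
def load(n):
    z=np.load('pics/'+n+'.npz'); return z['im'],z['d'],z['C'],z['K']
def cloud(d,C,K):
    v,u=np.mgrid[:d.shape[0],:d.shape[1]]
    P=np.stack([(u-K[2])/K[0]*d,-(v-K[3])/K[1]*d,-d],-1)
    return P@C[:3,:3].T+C[:3,3]
def pt(d,C,K,u,v,z=None):
    if z is None: return cloud(d,C,K)[v,u]
    r=C[:3,:3]@np.array([(u-K[2])/K[0],-(v-K[3])/K[1],-1]); return C[:3,3]+r*(z-C[2,3])/r[2]
E
python3 - <<'E'
from h import *
print(arm.get_state()); print({k:v for k,v in arm.camera_params('wrist').items()})
look('top','top0'); look('scene','scene0')
E
```

```text
{'t': 0.0, 'qpos': array([-1.35879227,  0.62927367,  0.03843928,  1.51836508, -0.0270105 ,
        0.99632513, -0.01997142]), 'qd': array([ 0.0003728 ,  0.00033638, -0.00020952,  0.00051769,  0.00146935,
       -0.00085304,  0.00015582]), 'joint_efforts': array([-8.69259566e-04, -5.49713087e+01,  1.14305489e+00, -1.86640531e+01,
       -5.23103331e-02,  2.33790209e-02,  1.55578314e-04]), 'tool_pos': array([0.17804187, 0.62444059, 0.20460198]), 'tcp_rot': array([-3.13973917e+00,  1.03919456e-05,  2.86381371e+00]), 'ft_force': array([ 0.11576754,  0.32778526, -0.26356877]), 'torque': array([ 0.0030095 ,  0.06850685, -0.00935485]), 'grasp_force': 0.0, 'gripper_width': 0.09363728516506861}
{'fx': 332.71957139140915, 'fy': 332.71957139140915, 'cx': 318.6084616116584, 'cy': 241.56896366763849, 'T_tool_cam': array([[-1.04828978e-03,  9.69404609e-01,  2.45466098e-01,
         7.30073871e-02],
       [ 9.99999450e-01,  1.01206877e-03,  2.73704097e-04,
        -9.50517262e-04],
       [ 1.69014411e-05,  2.45466250e-01, -9.69405137e-01,
        -1.79899576e-01],
       [ 0.00000000e+00,  0.00000000e+00,  0.00000000e+00,
         1.00000000e+00]])}
```

View pics/top0.png

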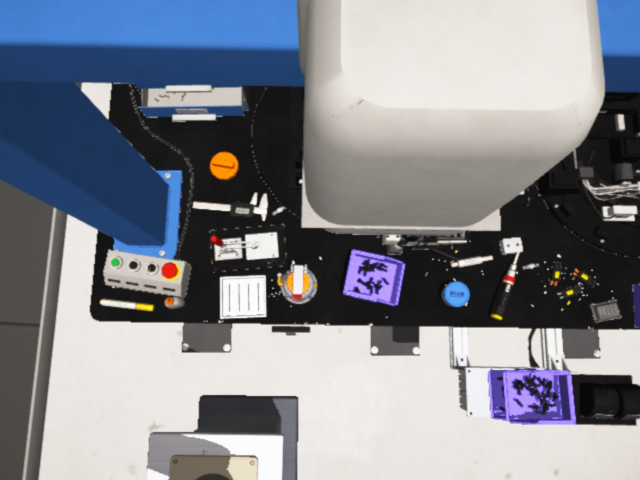

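View pics/scene0.png

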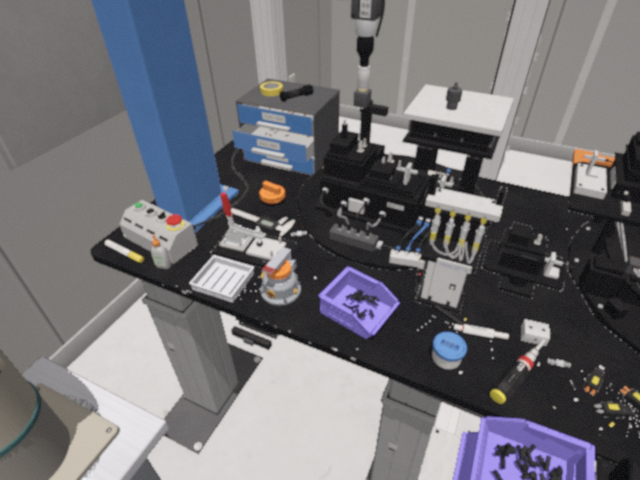

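Top view: the reservoir with its orange cap and tab is at (297,285). A second, loose, larger orange cap at (223,165) is a decoy, since it isn't on a reservoir. The drip tray is at (243,297), the bin at (374,277), the tub at (456,293) and the bottle at (172,301). I'll measure these and enlarge the view.

```bash
python3 - <<'E'
from h import *
im,d,C,K=load('top0'); P=cloud(d,C,K)
print(C[:3,3],K)
for n,(u,v) in dict(thumb=(297,270),mid=(297,285),tray=(243,297),trayTL=(222,277),trayTR=(266,277),trayBL=(220,317),trayBR=(266,317),bin=(374,277),tub=(456,293),bottle=(172,301),decoy=(223,165)).items(): print(n,P[v,u].round(3))
c=im[245:335,205:325]; cv2.imwrite('pics/crop1.png',cv2.resize(c[:,:,::-1],None,fx=6,fy=6,interpolation=cv2.INTER_CUBIC))
# cap/tab orange mask
h=cv2.cvtColor(im,cv2.COLOR_RGB2HSV); m=(h[...,0]<20)&(h[...,0]>8)&(h[...,1]>150)&(h[...,2]>120)
for n,(a,b,c_,e) in dict(res=(255,310,275,325),dec=(145,185,205,245)).items():
    q=P[a:b,c_:e][m[a:b,c_:e]]; print(n,len(q),q.min(0).round(3),q.max(0).round(3),np.median(q,0).round(3))
q=P[245:320,270:325].reshape(-1,3); q=q[(q[:,2]>.03)]; print(q.min(0),q.max(0),len(q))
E
```

```text
[ 0.37241873 -0.22382988  1.32828168] [528.58704129 528.58704129 315.02532003 235.24330185]
thumb [ 0.53  -0.188  0.104]
mid [ 0.495 -0.189  0.101]
tray [ 0.473 -0.052  0.001]
trayTL [ 0.52  -0.001  0.026]
trayTR [ 0.525 -0.107 -0.005]
trayBL [ 0.423  0.004 -0.002]
trayBR [ 0.425 -0.111 -0.001]
bin [ 0.529 -0.381 -0.006]
tub [ 0.488 -0.575  0.041]
bottle [0.455 0.104 0.08 ]
decoy [0.801 0.006 0.049]
res 154 [ 0.482 -0.234 -0.003] [ 0.527 -0.135  0.103] [ 0.509 -0.174  0.075]
dec 640 [ 0.372 -0.224 -0.007] [0.856 0.05  1.328] [0.803 0.007 0.03 ]
[ 0.37241873 -0.22871752  0.03018975] [ 0.58012136 -0.12344111  1.32828168] 881
```

View pics/crop1.png

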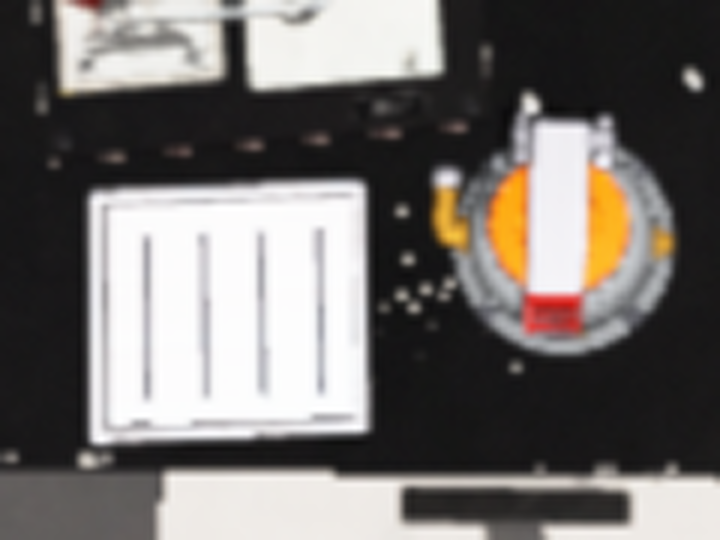

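The crop shows the tab folded over the orange cap. Its red thumb patch is at crop (553,313), about (297,297) in the image, on the robot's side, and the hinge is at crop (562,122). The ribbed tray is to the left. This cap is the one meant: it sits in the reservoir's neck under the tab, while the decoy lies loose. I'll move above it.

```bash
cat >> h.py <<'E'
def togo(pos,yaw=None,rot=None):
    """delta in the tool axes (cm, deg) from the present pose; rot: target matrix"""
    s=arm.get_state(); A=R.from_euler('xyz',s['tcp_rot'])
    if rot is None: rot=R.from_euler('xyz',[np.pi,0,yaw])
    t=A.inv().apply(np.array(pos)-s['tool_pos'])*100; r=np.degrees((A.inv()*rot).as_rotvec())
    print('rows d',t.round(2),r.round(1))
E
python3 -c "
from h import *
im,d,C,K=load('top0')
print('thumb',pt(d,C,K,297.2,297.2,.1).round(3),'hinge',pt(d,C,K,298.7,265.3,.075).round(3))
togo((.43,.30,.22),np.pi);togo((.45,-.19,.22),np.pi)"
python3 -m inch '[[[-32.5,-24.5,-1.5,0,0,-8,9.4],[-32.5,-24.5,-1.5,0,0,-16,9.4],[-32.5,-24.5,-1.5,0,0,-16,9.4],[-32.5,-24.5,-1.5,0,0,-16,9.4],[-32.5,-24.5,-1.5,0,0,-16,9.4],[-32.5,-24.5,-1.5,0,0,-16,9.4],[-32.5,-24.5,-1.5,0,0,-16,9.4],[-32.5,-24.5,-1.5,0,0,-16,9.4],[-32.5,-24.5,-1.5,0,0,-16,9.4],[-32.5,-24.5,-1.5,0,0,-16,9.4]]]' 20
```

```text
thumb [ 0.467 -0.19   0.1  ] hinge [ 0.545 -0.191  0.075]
rows d [-33.13 -24.3   -1.49] [ -0.1  -0.  -15.9]
rows d [-48.49 -70.88  -1.42] [ -0.1  -0.  -15.9]
t: 0.93
tool_pos: [0.4253, 0.2968, 0.2204]
tcp_rot: [-3.14, 0.0, 3.14]
ft_force: [-0.4, -0.2, 0.4]
gripper_width: 0.0939
grasp_force: 0.0
```

```bash
python3 -m inch '[[[-1.5,-48.7,0,0,0,0,9.4],[-1.5,-48.7,0,0,0,0,9.4],[-1.5,-48.7,0,0,0,0,9.4],[-1.5,-48.7,0,0,0,0,9.4],[-1.5,-48.7,0,0,0,0,9.4],[-1.5,-48.7,0,0,0,0,9.4],[-1.5,-48.7,0,0,0,0,9.4],[-1.5,-48.7,0,0,0,0,9.4],[-1.5,-48.7,0,0,0,0,9.4],[-1.5,-48.7,0,0,0,0,9.4],[-1.5,-48.7,0,0,0,0,9.4],[-1.5,-48.7,0,0,0,0,9.4]]]'
python3 -c "
from h import *
look('wrist','w1')"
```

```text
t: 1.93
tool_pos: [0.4385, -0.1908, 0.2205]
tcp_rot: [-3.14, -0.0, 3.14]
ft_force: [0.6, 0.1, -0.3]
gripper_width: 0.094
grasp_force: 0.0
```

View pics/w1.png

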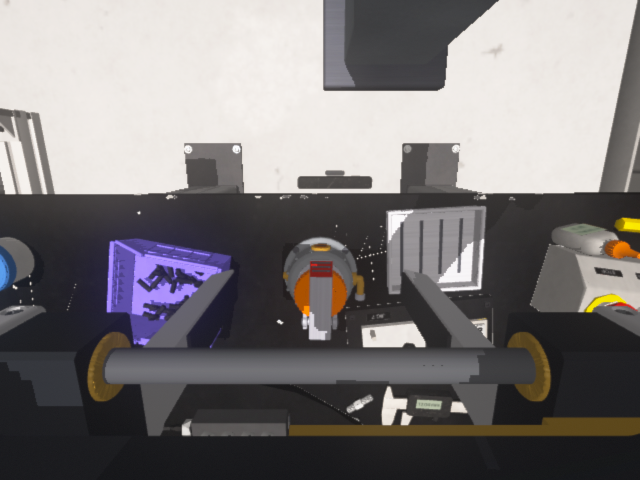

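The wrist view shows the red thumb patch at (320,268), the tab running down to the hinge near (318,322), the orange cap around it, and the tray at (437,252). I'll fit their positions.

```bash
python3 - <<'E'
from h import *
im,d,C,K=load('w1'); P=cloud(d,C,K); h=cv2.cvtColor(im,cv2.COLOR_RGB2HSV)
reg=np.zeros(d.shape,bool); reg[225:345,270:372]=1
red=reg&((h[...,0]<6)|(h[...,0]>172))&(h[...,1]>150)&(P[...,2]>.085)
q=P[red]; print('red',red.sum(),q.min(0).round(3),q.max(0).round(3),q.mean(0).round(4))
tab=reg&(P[...,2]>.094)&(P[...,2]<.115); q=P[tab]; print('tab',len(q),q.min(0).round(3),q.max(0).round(3),q.mean(0).round(4))
a=cv2.fitLine(q[:,:2].astype(np.float32),cv2.DIST_HUBER,0,.01,.01).ravel(); print('dir',np.degrees(np.arctan2(a[1],a[0])),a)
org=reg&(h[...,0]>7)&(h[...,0]<20)&(h[...,1]>180)&(P[...,2]>.07)&(P[...,2]<.08); q=P[org]; print('disc',len(q),q.min(0).round(3),q.max(0).round(3),np.median(q,0).round(4))
dk=reg&(P[...,2]>.04)&(P[...,2]<.048); q=P[dk]; 
c=cv2.minEnclosingCircle(q[:,:2].astype(np.float32)); print('deck',c,np.percentile(q,[2,98],axis=0).round(3))
tr=np.zeros(d.shape,bool); tr[195:305,375:495]=1
t=tr&(P[...,2]>.015)&(P[...,2]<.026); q=P[t]; print('tray',cv2.minAreaRect(q[:,:2].astype(np.float32)),np.percentile(q,[1,99],axis=0).round(3))
E
```

```text
red 212 [ 0.365 -0.2    0.099] [ 0.475 -0.18   0.4  ] [ 0.4687 -0.1898  0.1028]
tab 1795 [ 0.459 -0.201  0.098] [ 0.543 -0.179  0.104] [ 0.4993 -0.1903  0.1007]
dir -1.3140824 [ 0.999737   -0.02293306  0.49931556 -0.19027327]
disc 927 [ 0.48  -0.218  0.071] [ 0.528 -0.163  0.08 ] [ 0.5031 -0.2027  0.0767]
deck ((0.5046579241752625, -0.1905503273010254), 0.037698894739151) [[ 0.469 -0.226  0.04 ]
 [ 0.518 -0.155  0.047]]
tray ((0.4846983850002289, -0.04563312232494354), (0.12596964836120605, 0.1272852122783661), 3.2364020347595215) [[ 0.421 -0.111  0.015]
 [ 0.526  0.004  0.024]]
```

```bash
python3 -m inch '[[[-2.8,0.1,4,0,0,1.3,5],[-2.8,0.1,8,0,0,1.3,5],[-2.8,0.1,11,0,0,1.3,5],[-2.8,0.1,13,0,0,1.3,5],[-2.8,0.1,14.1,0,0,1.3,5],[-2.8,0.1,14.1,0,0,1.3,5],[-2.8,0.1,14.1,0,0,1.3,5]]]' 8
python3 -m inch '[[[0,0,0,0,0,0,3],[0,0,0,0,0,0,2],[0,0,0,0,0,0,1.5],[0,0,0,0,0,0,1.5],[0,0,0,0,0,0,1.5],[0,0,0,0,0,0,1.5],[0,0,0,0,0,0,1.5]]]' 8
python3 - <<'E'
from h import *
H=np.array([.541,.064]); x0=arm.get_state()['tool_pos']
for th in (.25,.5,.75,1,1.25,1.5,1.75,1.9):
    a=np.arctan2(34,-74)-th; p=H+.0814*np.array([np.cos(a),np.sin(a)]); p0=H+.0814*np.array([np.cos(a+th),np.sin(a+th)])
    print(th,((p-p0)*-100).round(2))
E
```

```text
t: 2.57
tool_pos: [0.4668, -0.1852, 0.079]
tcp_rot: [3.141, -0.002, 3.12]
ft_force: [0.1, -0.4, -0.4]
gripper_width: 0.0515
grasp_force: 0.0
t: 3.15
tool_pos: [0.4678, -0.1887, 0.0803]
tcp_rot: [-3.138, 0.002, 3.118]
ft_force: [-1.0, -5.1, 1.9]
gripper_width: 0.0217
grasp_force: 8.0
0.25 [-1.07 -1.72]
0.5 [-2.53 -3.13]
0.75 [-4.3  -4.13]
1 [-6.26 -4.66]
1.25 [-8.29 -4.69]
1.5 [-10.26  -4.22]
1.75 [-12.06  -3.27]
1.9 [-13.   -2.5]
```

```bash
python3 -m inch '[[[-0.5,-0.3,-0.9,0,0,0,1.5],[-1.1,-0.3,-1.7,0,0,0,1.5],[-1.8,-0.3,-2.5,0,0,0,1.5],[-2.5,-0.3,-3.1,0,0,0,1.5],[-3.4,-0.3,-3.7,0,0,0,1.5],[-4.3,-0.3,-4.1,0,0,0,1.5],[-5.3,-0.3,-4.5,0,0,0,1.5],[-6.3,-0.3,-4.7,0,0,0,1.5],[-7.3,-0.3,-4.7,0,0,0,1.5],[-8.3,-0.3,-4.7,0,0,0,1.5]]]' 8
python3 -m inch '[[[-1,0,0.2,0,0,0,1.5],[-2,0,0.5,0,0,0,1.5],[-2.9,0,0.9,0,0,0,1.5],[-3.8,0,1.4,0,0,0,1.5],[-4.4,0,1.9,0,0,0,1.5],[-4.4,0,1.9,0,0,0,1.5]]]' 8
```

```text
t: 3.98
tool_pos: [0.5504, -0.1905, 0.127]
tcp_rot: [-3.141, -0.0, 3.12]
ft_force: [-1.4, -0.6, -2.3]
gripper_width: 0.0219
grasp_force: 8.0
t: 4.48
tool_pos: [0.5961, -0.1913, 0.1065]
tcp_rot: [-3.141, 0.002, 3.121]
ft_force: [1.0, 0.4, 0.1]
gripper_width: 0.0216
grasp_force: 8.0
```

```bash
python3 -m inch '[[[0,0,0,0,0,0,4],[0,0,0,0,0,0,5],[0,0,0,0,0,0,6],[0,0,-3,0,0,0,7],[0,0,-7,0,0,0,9],[3,0,-10,0,0,0,9],[7,0,-11,0,0,0,9],[11,0,-11,0,0,0,9],[15,0,-11,0,0,0,9],[15,0,-11,0,0,0,9],[15,0,-11,0,0,0,9]]]'
python3 - <<'E'
from h import *
im,d,C,K=look('wrist','w2'); P=cloud(d,C,K); h=cv2.cvtColor(im,cv2.COLOR_RGB2HSV)
cv2.imwrite('pics/w2c.png',cv2.resize(im[190:350,240:500,::-1],None,fx=3,fy=3))
org=(h[...,0]>5)&(h[...,0]<20)&(h[...,1]>160)
near=np.hypot(P[...,0]-.505,P[...,1]+.19)<.045
for lo,hi in((.088,.1),(.070,.082)):
    q=P[org&near&(P[...,2]>lo)&(P[...,2]<hi)]
    print(lo,len(q),q.min(0).round(4),q.max(0).round(4),q.mean(0).round(4),cv2.minAreaRect(q[:,:2].astype(np.float32)),cv2.minEnclosingCircle(q[:,:2].astype(np.float32)))
E
```

```text
t: 5.4
tool_pos: [0.4416, -0.188, 0.218]
tcp_rot: [3.141, -0.001, 3.118]
ft_force: [0.6, 0.8, -0.1]
gripper_width: 0.0892
grasp_force: 0.0
0.088 496 [ 0.4828 -0.196   0.088 ] [ 0.5252 -0.1841  0.0967] [ 0.5028 -0.1901  0.0942] ((0.5040137767791748, -0.1899872124195099), (0.011011957190930843, 0.04239678755402565), 88.49266052246094) ((0.5040002465248108, -0.19050249457359314), 0.021394703537225723)
0.07 1629 [ 0.4766 -0.2179  0.07  ] [ 0.5315 -0.1625  0.082 ] [ 0.5017 -0.1903  0.0768] ((0.503948450088501, -0.19007110595703125), (0.05527259036898613, 0.05460003763437271), 88.24711608886719) ((0.5047752857208252, -0.19022047519683838), 0.028235483914613724)
```

View pics/w2c.png

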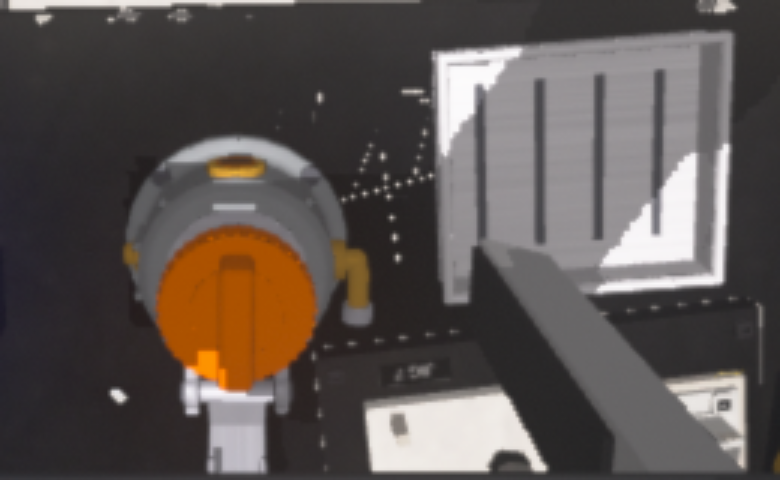

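The tab is open (hinge at crop (238,390)) and the cap's bar lies along the reservoir's x, with its centre near crop (236,310). The tray is at crop (590,165). Next I'll check the last joint's room to turn and descend over the bar.

```bash
python3 - <<'E'
from h import *
print(arm.get_state()['qpos'].round(2)); togo((.5045,-.1901,.12),np.pi-.024); togo((.5045,-.1901,.078),np.pi-.024)
E
python3 -m inch '[[[-3,-0.2,4,0,0,0,3.5],[-6.2,-0.2,8,0,0,0,3.5],[-6.2,-0.2,10,0,0,0,3.5],[-6.2,-0.2,10,0,0,0,3.5],[-6.2,-0.2,10,0,0,0,3.5]]]' 10
python3 - <<'E'
from h import *
s=arm.get_state();print(s['qpos'].round(2),s['ft_force'],s['torque']); togo((.5045,-.1901,.078),np.pi-.024)
E
```

```text
[ 0.26  0.37  0.11  1.96 -0.06  0.81  1.95]
rows d [-6.03 -0.07  9.82] [-0.   0.1  0.1]
rows d [-6.03 -0.07 14.02] [-0.   0.1  0.1]
t: 5.87
tool_pos: [0.506, -0.1906, 0.1155]
tcp_rot: [3.14, -0.004, 3.122]
ft_force: [0.0, 0.4, 0.8]
gripper_width: 0.0602
grasp_force: 0.0
[ 0.25  0.6   0.09  1.91 -0.08  0.64  1.94] [0.00139598 0.40754449 0.77471817] [-0.05569473  0.01751333 -0.01909162]
rows d [0.14 0.04 3.75] [ 0.1 -0.2  0.2]
```

The turn would run joint 7 past its range (1.94 + 1.47 > 2.94), so I'll flip the hand by a half turn first.

```bash
python3 -m inch '[[[0.1,0,0,0,0,84,3.5],[0.1,0,0,0,0,84,3.5],[0.1,0,0,0,0,84,3.5],[0.1,0,0,0,0,84,3.5],[0.1,0,0,0,0,84,3.5],[0.1,0,0,0,0,84,3.5],[0.1,0,0,0,0,84,3.5],[0.1,0,0,0,0,84,3.5],[0.1,0,0,0,0,84,3.5],[0.1,0,0,0,0,84,3.5],[0.1,0,0,0,0,84,3.5],[0.1,0,0,0,0,84,3.5]]]'
python3 -m inch '[[[0,0,0,0,0,84,3.5],[0,0,0,0,0,84,3.5],[0,0,0,0,0,84,3.5],[0,0,0,0,0,84,3.5],[0,0,0,0,0,84,3.5],[0,0,0,0,0,84,3.5],[0,0,0,0,0,84,3.5],[0,0,0,0,0,84,3.5],[0,0,0,0,0,84,3.5],[0,0,0,0,0,84,3.5],[0,0,0,0,0,84,3.5],[0,0,0,0,0,84,3.5]]]'
python3 -c "
from h import *
print(arm.get_state()['qpos'].round(2));togo((.5045,-.1901,.078),-.024)"
```

```text
t: 6.87
tool_pos: [0.5065, -0.1914, 0.1201]
tcp_rot: [3.137, -0.0, 1.649]
ft_force: [0.6, 0.2, -0.5]
gripper_width: 0.0349
grasp_force: 0.0
t: 7.87
tool_pos: [0.5066, -0.1909, 0.1197]
tcp_rot: [-3.141, -0.005, 0.183]
ft_force: [-0.1, -1.2, -0.3]
gripper_width: 0.0347
grasp_force: 0.0
[-0.24  0.78  0.92  1.93 -0.83  0.87 -0.26]
rows d [-0.22 -0.11  4.17] [-0.1 -0.3 11.9]
```

```bash
python3 -m inch '[[[-0.2,-0.1,1,0,0,6,3.5],[-0.2,-0.1,2,0,0,12,3.5],[-0.2,-0.1,3,0,0,12,3.5],[-0.2,-0.1,3.7,0,0,12,3.5],[-0.2,-0.1,4,0,0,12,3.5],[-0.2,-0.1,4,0,0,12,3.5],[-0.2,-0.1,4,0,0,12,3.5]]]' 10
python3 -m inch '[[[0,0,0,0,0,0,2.5],[0,0,0,0,0,0,1.6],[0,0,0,0,0,0,1.0],[0,0,0,0,0,0,0.8],[0,0,0,0,0,0,0.8],[0,0,0,0,0,0,0.8]]]' 10
python3 -c "
from h import *
s=arm.get_state();print(s['tool_pos'],s['torque'],s['qpos'].round(2));togo((.5045,-.1901,.078),-.024)"
```

```text
t: 8.45
tool_pos: [0.5033, -0.1909, 0.0779]
tcp_rot: [-3.141, -0.001, -0.02]
ft_force: [-0.3, -0.3, 0.4]
gripper_width: 0.0351
grasp_force: 0.0
t: 8.95
tool_pos: [0.5031, -0.1904, 0.0776]
tcp_rot: [-3.141, -0.0, -0.021]
ft_force: [-0.2, 1.9, 2.1]
gripper_width: 0.0115
grasp_force: 10.0
[ 0.50309527 -0.19040413  0.07762129] [0.33268426 0.1712461  0.02188237] [-0.23  0.86  0.91  1.96 -0.95  0.83 -0.37]
rows d [ 0.14 -0.03 -0.04] [-0.  -0.   0.2]
```

```bash
python3 -m inch '[[[0,0,0,0,0,0,1.6],[0.1,0,0,0,0,0,1.6],[0.1,0,0,0,0,0,1.4],[0.1,0,0,0,0,0,0.8],[0.1,0,0,0,0,0,0.8],[0.1,0,0,0,0,0,0.8],[0.1,0,0,0,0,0,0.8]]]' 30
python3 -m inch '[[[0,0,0.1,0,0,0,0.8],[0,0,0.2,0,0,0,0.8],[0,0,0.2,0,0,0,0.8]]]' 30
python3 -m inch '[[[0,0,0.05,0,0,0,0.8],[0,0,0.1,0,0,0,0.8],[0,0,0.1,0,0,0,0.8]]]' 30
```

```text
t: 9.53
tool_pos: [0.5041, -0.1907, 0.0774]
tcp_rot: [-3.141, -0.0, -0.021]
ft_force: [-0.6, 1.1, -0.2]
gripper_width: 0.012
grasp_force: 30.0
t: 9.78
tool_pos: [0.5041, -0.1907, 0.0758]
tcp_rot: [-3.141, -0.0, -0.021]
ft_force: [-0.3, 1.9, 5.9]
gripper_width: 0.0117
grasp_force: 30.0
t: 10.03
tool_pos: [0.5041, -0.1907, 0.075]
tcp_rot: [-3.141, -0.001, -0.021]
ft_force: [-0.9, 2.4, 7.6]
gripper_width: 0.0112
grasp_force: 30.0
```

```bash
python3 -m inch '[[[0,0,0.07,0,0,0,0.8],[0,0,0.14,0,0,0,0.8],[0,0,0.14,0,0,0,0.8]]]' 30
python3 -c "
from h import *
s=arm.get_state();print(s['tool_pos'],s['ft_force'],s['torque'])"
```

```text
t: 10.28
tool_pos: [0.5041, -0.1908, 0.0737]
tcp_rot: [-3.141, -0.001, -0.021]
ft_force: [-0.5, 2.9, 9.1]
gripper_width: 0.012
grasp_force: 30.0
[ 0.50412027 -0.19076802  0.07373897] [-0.53831864  2.89976028  9.13573184] [0.49639857 0.4550416  0.00255754]
```

```bash
cat > s.py <<'E'
from h import *
s=arm.get_state();print('z',round(s['tool_pos'][2],4),'yaw',np.degrees(s['tcp_rot'][2]).round(1),'F',s['ft_force'].round(1),'T',s['torque'].round(3),'q3,7',s['qpos'][[2,6]].round(2))
E
python3 -m inch '[[[0,0,0.04,0,0,0,0.8],[0,0,0.04,0,0,-3,0.8],[0,0,0.04,0,0,-6,0.8],[0,0,0.04,0,0,-9,0.8]]]' 30; python3 s.py
python3 -m inch '[[[0,0,0,0,0,-3,0.8],[0,0,0,0,0,-6,0.8],[0,0,0,0,0,-9,0.8]]]' 30; python3 s.py
```

```text
t: 10.62
tool_pos: [0.5045, -0.1916, 0.0737]
tcp_rot: [3.14, -0.001, 0.138]
ft_force: [-1.0, 0.4, 8.8]
gripper_width: 0.0121
grasp_force: 30.0
z 0.0737 yaw 7.9 F [-1.   0.4  8.8] T [ 0.115  0.303 -0.01 ] q3,7 [ 0.87 -0.23]
t: 10.87
tool_pos: [0.5048, -0.1921, 0.0738]
tcp_rot: [3.139, -0.002, 0.295]
ft_force: [-0.6, 0.6, 9.2]
gripper_width: 0.0122
grasp_force: 30.0
z 0.0738 yaw 16.9 F [-0.6  0.6  9.2] T [ 0.019  0.265 -0.032] q3,7 [ 0.83 -0.1 ]
```

```bash
python3 -m inch '[[[0,0,0,0,0,-3,0.8],[0,0,0,0,0,-6,0.8],[0,0,0,0,0,-9,0.8],[0,0,0,0,0,-12,0.8],[0,0,0,0,0,-15,0.8]]]' 30; python3 s.py
python3 -m inch '[[[0,0,0,0,0,-1.5,0.8],[0,0,0,0,0,-3,0.8],[0,0,0,0,0,-3,0.8]]]' 30; python3 s.py
python3 -m inch '[[[0,0,0,0,0,-1.5,0.8],[0,0,0,0,0,-3,0.8],[0,0,0,0,0,-3,0.8]]]' 30; python3 s.py
```

```text
t: 11.28
tool_pos: [0.5051, -0.1926, 0.0739]
tcp_rot: [3.138, -0.001, 0.556]
ft_force: [-0.1, -0.6, 8.2]
gripper_width: 0.0117
grasp_force: 30.0
z 0.0739 yaw 31.9 F [-0.1 -0.6  8.2] T [-0.142  0.157 -0.032] q3,7 [0.76 0.1 ]
t: 11.53
tool_pos: [0.5052, -0.1926, 0.074]
tcp_rot: [3.138, -0.001, 0.607]
ft_force: [-0.2, -0.9, 8.7]
gripper_width: 0.0116
grasp_force: 30.0
z 0.074 yaw 34.8 F [-0.2 -0.9  8.7] T [-0.16   0.147 -0.005] q3,7 [0.75 0.14]
t: 11.78
tool_pos: [0.5053, -0.1926, 0.074]
tcp_rot: [3.137, -0.001, 0.659]
ft_force: [-0.1, -0.2, 9.2]
gripper_width: 0.0117
grasp_force: 30.0
z 0.074 yaw 37.8 F [-0.1 -0.2  9.2] T [-0.152  0.117 -0.07 ] q3,7 [0.73 0.18]
```

```bash
python3 -m inch '[[[0,0,0,0,0,-1.5,0.8],[0,0,0,0,0,-3,0.8],[0,0,0,0,0,-3,0.8]]]' 30 >/dev/null; python3 s.py
python3 -m inch '[[[0,0,0,0,0,-1.5,0.8],[0,0,0,0,0,-3,0.8],[0,0,0,0,0,-3,0.8]]]' 30 >/dev/null; python3 s.py
python3 -m inch '[[[0,0,0,0,0,-1.5,0.8],[0,0,0,0,0,-3,0.8],[0,0,0,0,0,-3,0.8]]]' 30 >/dev/null; python3 s.py
```

```text
z 0.074 yaw 40.8 F [-0.1 -0.2  9. ] T [-0.184  0.063 -0.053] q3,7 [0.72 0.22]
z 0.074 yaw 43.8 F [ 0.9 -0.2  9.3] T [-0.215  0.085 -0.044] q3,7 [0.71 0.26]
z 0.074 yaw 46.8 F [ 1.  -0.5  9. ] T [-0.199  0.009 -0.053] q3,7 [0.69 0.3 ]
```

```bash
python3 -m inch '[[[0,0,0,0,0,-1.5,0.8],[0,0,0,0,0,-3,0.8],[0,0,0,0,0,-3,0.8]]]' 30 >/dev/null; python3 s.py
python3 -m inch '[[[0,0,0,0,0,-1.5,0.8],[0,0,0,0,0,-3,0.8],[0,0,0,0,0,-3,0.8]]]' 30 >/dev/null; python3 s.py
```

```text
z 0.074 yaw 49.8 F [0.  0.4 8.4] T [-0.22  -0.     0.004] q3,7 [0.68 0.34]
z 0.074 yaw 52.8 F [ 0.4 -0.7  9.3] T [-0.196 -0.001 -0.059] q3,7 [0.67 0.38]
```

```bash
python3 -m inch '[[[0,0,0,0,0,-1.5,0.8],[0,0,0,0,0,-3,0.8],[0,0,0,0,0,-3,0.8]]]' 30 >/dev/null; python3 s.py
python3 -m inch '[[[0,0,0,0,0,-1.5,0.8],[0,0,0,0,0,-3,0.8],[0,0,0,0,0,-3,0.8]]]' 30 >/dev/null; python3 s.py
```

```text
z 0.074 yaw 55.8 F [ 0.1 -0.5  9.2] T [-0.156 -0.034 -0.012] q3,7 [0.65 0.42]
z 0.074 yaw 58.8 F [0.3 0.1 9. ] T [-0.212 -0.075 -0.039] q3,7 [0.64 0.46]
```

```bash
python3 -m inch '[[[0,0,0,0,0,-1.5,0.8],[0,0,0,0,0,-3,0.8],[0,0,0,0,0,-3,0.8]]]' 30 >/dev/null; python3 s.py
python3 -m inch '[[[0,0,0,0,0,-1.5,0.8],[0,0,0,0,0,-3,0.8],[0,0,0,0,0,-3,0.8]]]' 30 >/dev/null; python3 s.py
```

```text
z 0.074 yaw 61.8 F [ 0.1 -0.2  8.7] T [-0.227 -0.064 -0.049] q3,7 [0.62 0.5 ]
z 0.074 yaw 64.7 F [1.3 0.2 7.9] T [-0.167 -0.295 -0.266] q3,7 [0.61 0.54]
```

The torque stepped to 0.27 N·m at yaw 64.7°, so that's the stop. I'll ease back a little and lift gently.

```bash
python3 -m inch '[[[0,0,0,0,0,1,0.8],[0,0,0,0,0,1,0.8]]]' 30 >/dev/null; python3 s.py
python3 -m inch '[[[0,0,-0.15,0,0,0,0.8],[0,0,-0.3,0,0,0,0.8],[0,0,-0.4,0,0,0,0.8],[0,0,-0.4,0,0,0,0.8]]]' 30 >/dev/null; python3 s.py
python3 -m inch '[[[0,0,-0.1,0,0,0,0.8],[0,0,-0.2,0,0,0,0.8],[0,0,-0.2,0,0,0,0.8]]]' 30; python3 s.py
```

```text
z 0.074 yaw 63.7 F [ 1.4 -0.9  8.5] T [-0.194 -0.193 -0.098] q3,7 [0.61 0.53]
z 0.0774 yaw 63.7 F [ 3.9 -3.5  4.3] T [-0.888 -1.025 -0.106] q3,7 [0.62 0.52]
t: 14.78
tool_pos: [0.5057, -0.1924, 0.079]
tcp_rot: [3.137, 0.001, 1.113]
ft_force: [5.1, -3.5, 0.7]
gripper_width: 0.0116
grasp_force: 30.0
z 0.079 yaw 63.7 F [ 5.1 -3.5  0.7] T [-0.955 -1.186 -0.108] q3,7 [0.62 0.52]
```

```bash
python3 -m inch '[[[0,0.1,0,0,0,0,0.8],[0,0.1,0,0,0,0,0.8]]]' 30 >/dev/null; python3 s.py
python3 -m inch '[[[0,0,-0.1,0,0,0,0.8],[0,0,-0.2,0,0,0,0.8],[0,0,-0.2,0,0,0,0.8]]]' 30; python3 s.py
```

```text
z 0.0789 yaw 63.8 F [ 3.7 -3.4  3. ] T [-0.991 -0.992 -0.179] q3,7 [0.62 0.52]
t: 15.2
tool_pos: [0.5059, -0.1921, 0.0805]
tcp_rot: [3.139, 0.001, 1.113]
ft_force: [5.3, -3.2, -1.6]
gripper_width: 0.012
grasp_force: 30.0
z 0.0805 yaw 63.8 F [ 5.3 -3.2 -1.6] T [-0.999 -1.206 -0.156] q3,7 [0.62 0.52]
```

```bash
python3 -m inch '[[[0,0.1,-0.1,0,0,0,0.8],[0,0.1,-0.2,0,0,0,0.8],[0,0.1,-0.2,0,0,0,0.8]]]' 30; python3 s.py
python3 -m inch '[[[0,0,-0.1,0,0,0,0.8],[0,0,-0.2,0,0,0,0.8],[0,0,-0.3,0,0,0,0.8],[0,0,-0.3,0,0,0,0.8]]]' 30; python3 s.py
```

```text
t: 15.45
tool_pos: [0.506, -0.1917, 0.0823]
tcp_rot: [3.141, 0.0, 1.113]
ft_force: [3.1, -2.9, -1.4]
gripper_width: 0.0117
grasp_force: 30.0
z 0.0823 yaw 63.8 F [ 3.1 -2.9 -1.4] T [-0.742 -0.924 -0.105] q3,7 [0.63 0.51]
t: 15.78
tool_pos: [0.5051, -0.1916, 0.0855]
tcp_rot: [-3.14, 0.0, 1.113]
ft_force: [1.8, -2.9, -2.5]
gripper_width: 0.012
grasp_force: 30.0
z 0.0855 yaw 63.8 F [ 1.8 -2.9 -2.5] T [-0.783 -0.513  0.039] q3,7 [0.63 0.51]
```

```bash
python3 -m inch '[[[0,0,-0.2,0,0,0,0.8],[0,0,-0.4,0,0,0,0.8],[0,0,-0.4,0,0,0,0.8]]]' 30; python3 s.py
python3 -m inch '[[[0,0,-0.3,0,0,0,0.8],[0,0,-0.6,0,0,0,0.8],[0,0,-1,0,0,0,0.8],[0,0,-1.5,0,0,0,0.8],[0,0,-3,0,0,0,0.8],[0,0,-5,0,0,0,0.8],[0,0,-5,0,0,0,0.8]]]' 30; python3 s.py
```

```text
t: 16.03
tool_pos: [0.5045, -0.1903, 0.0896]
tcp_rot: [-3.138, -0.001, 1.114]
ft_force: [-0.5, -0.0, -2.1]
gripper_width: 0.0123
grasp_force: 30.0
z 0.0896 yaw 63.8 F [-0.5 -0.  -2.1] T [-0.003  0.131  0.06 ] q3,7 [0.64 0.5 ]
t: 16.62
tool_pos: [0.5074, -0.1929, 0.1428]
tcp_rot: [3.137, -0.0, 1.113]
ft_force: [0.3, -0.1, -0.6]
gripper_width: 0.0119
grasp_force: 30.0
z 0.1428 yaw 63.8 F [ 0.3 -0.1 -0.6] T [-0.123  0.058 -0.018] q3,7 [0.71 0.44]
```

```bash
python3 - <<'E'
from h import *
im,d,C,K=look('scene','sc2'); 
cv2.imwrite('pics/sc2c.png',cv2.resize(im[190:320,170:330,::-1],None,fx=4.5,fy=4.5,interpolation=cv2.INTER_CUBIC))
im,d,C,K=load('w2'); P=cloud(d,C,K)
tr=np.zeros(d.shape,bool); tr[190:320,380:490]=1
m=tr&(P[...,2]>.016)&(P[...,2]<.026)&(P[...,1]>-.115)&(P[...,1]<.01)&(P[...,0]<.53)
q=P[m]; print(np.percentile(q,[0.5,99.5],axis=0).round(3),cv2.minAreaRect(q[:,:2].astype(np.float32)))
for u,v in((384.5,207),(484,201),(388.5,291),(482,286)): print(u,v,pt(d,C,K,u,v,.02).round(3))
im,d,C,K=load('top0')
for u,v in((219.5,276),(266.5,275.5),(220.5,318.5),(266.5,317)): print('top',pt(d,C,K,u,v,.02).round(3))
print(arm.get_state()['t'])
E
```

```text
[[ 0.42  -0.112  0.016]
 [ 0.525  0.003  0.024]] ((0.47355917096138, -0.05365263298153877), (0.10321011394262314, 0.11247710138559341), 3.1641933917999268)
384.5 207 [ 0.425 -0.113  0.02 ]
484 201 [0.421 0.    0.02 ]
388.5 291 [ 0.528 -0.105  0.02 ]
482 286 [0.524 0.008 0.02 ]
top [0.523 0.006 0.02 ]
top [ 0.526 -0.11   0.02 ]
top [ 0.419 -0.001  0.02 ]
top [ 0.424 -0.114  0.02 ]
16.6667
```

View pics/sc2c.png

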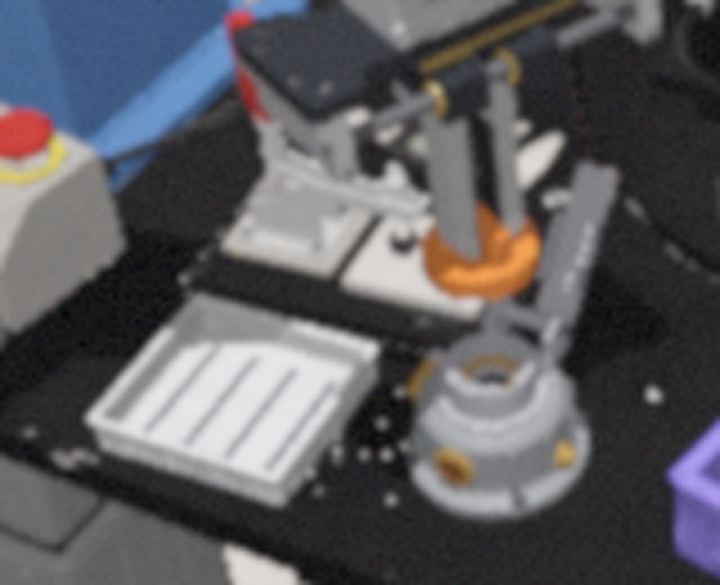

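The cap hangs upright in the fingers at crop (482,255), the neck is open and the tab stands back. The tray is centred near (0.473, -0.053), and its size matches 98 x 108 mm. I'll carry the cap there.

```bash
python3 - <<'E'
from h import *
y=arm.get_state()['tcp_rot'][2]; togo((.473,-.053,.14),y); togo((.473,-.053,.035),y)
im,d,C,K=load('top0'); P=cloud(d,C,K); q=P[230:262,205:285].reshape(-1,3); q=q[(q[:,2]<.4)]; i=q[:,2].argmax(); print(q[i])
E
```

```text
rows d [11.   -9.2   0.12] [ 0.2 -0.  -0. ]
rows d [10.99 -9.23 10.62] [ 0.2 -0.  -0. ]
[ 0.59152369 -0.00490563  0.16444235]
```

```bash
python3 -m inch '[[[1,-0.8,0,0,0,0,0.8],[3,-2.5,0,0,0,0,0.8],[5,-4.2,0,0,0,0,0.8],[7,-5.9,0,0,0,0,0.8],[9,-7.5,0,0,0,0,0.8],[10.5,-8.8,0,0,0,0,0.8],[11,-9.2,0,0,0,0,0.8],[11,-9.2,0,0,0,0,0.8],[11,-9.2,0,0,0,0,0.8]]]' 30; python3 s.py
python3 -m inch '[[[0,0,2,0,0,0,0.8],[0,0,4,0,0,0,0.8],[0,0,6,0,0,0,0.8],[0,0,8,0,0,0,0.8],[0,0,9.5,0,0,0,0.8],[0,0,10.2,0,0,0,0.8],[0,0,10.2,0,0,0,0.8],[0,0,10.2,0,0,0,0.8]]]' 30; python3 s.py
python3 -c "
from h import *
im,d,C,K=look('scene','sc3')
cv2.imwrite('pics/sc3c.png',cv2.resize(im[190:320,170:330,::-1],None,fx=4.5,fy=4.5,interpolation=cv2.INTER_CUBIC))"
```

```text
t: 17.42
tool_pos: [0.4722, -0.0531, 0.1396]
tcp_rot: [3.141, 0.001, 1.113]
ft_force: [-0.2, -0.0, 0.0]
gripper_width: 0.0115
grasp_force: 30.0
z 0.1396 yaw 63.8 F [-0.2 -0.   0. ] T [-0.079  0.078 -0.006] q3,7 [0.74 0.25]
t: 18.08
tool_pos: [0.4722, -0.0538, 0.0378]
tcp_rot: [3.141, 0.001, 1.111]
ft_force: [-0.3, 0.1, -0.3]
gripper_width: 0.0116
grasp_force: 30.0
z 0.0378 yaw 63.7 F [-0.3  0.1 -0.3] T [-0.086  0.127  0.002] q3,7 [0.52 0.43]
```

View pics/sc3c.png

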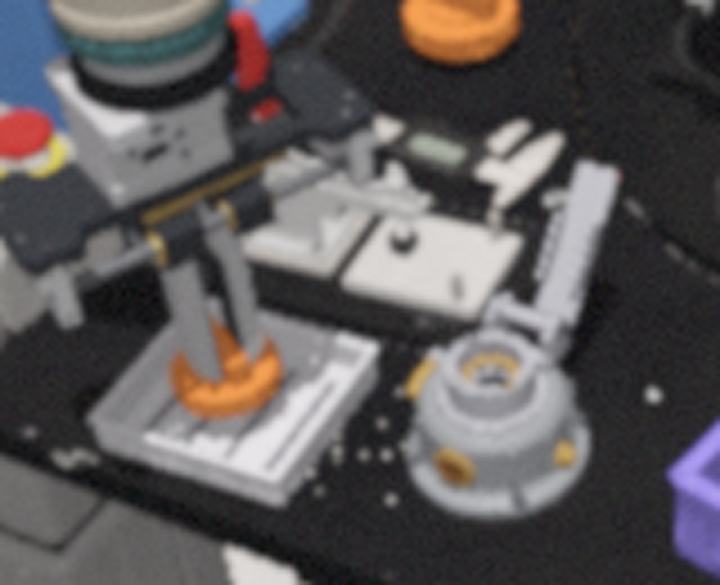

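The cap is inside the tray, at crop (225,375), about 10 mm above the floor. I'll lower it by feel.

```bash
python3 -m inch '[[[0,0,0.3,0,0,0,0.8],[0,0,0.6,0,0,0,0.8],[0,0,0.8,0,0,0,0.8],[0,0,0.8,0,0,0,0.8]]]' 30 >/dev/null; python3 s.py
python3 -m inch '[[[0,0,0.1,0,0,0,0.8],[0,0,0.2,0,0,0,0.8],[0,0,0.2,0,0,0,0.8]]]' 30 >/dev/null; python3 s.py
```

```text
z 0.0296 yaw 63.8 F [ 0.5  0.6 -0.7] T [-0.073  0.075 -0.013] q3,7 [0.5  0.44]
z 0.0276 yaw 63.8 F [-0.   0.1 -0.5] T [-0.042  0.133  0.006] q3,7 [0.49 0.44]
```

```bash
python3 -m inch '[[[0,0,0.05,0,0,0,0.8],[0,0,0.1,0,0,0,0.8],[0,0,0.1,0,0,0,0.8]]]' 30 >/dev/null; python3 s.py
```

```text
z 0.0269 yaw 63.8 F [-0.6  1.1  2.8] T [-0.079  0.263 -0.036] q3,7 [0.49 0.45]
```

It's down: +2.8 N at the expected height. I'll release it and withdraw.

```bash
python3 -m inch '[[[0,0,0,0,0,0,1.3],[0,0,0,0,0,0,1.6],[0,0,0,0,0,0,2.2],[0,0,0,0,0,0,2.8],[0,0,0,0,0,0,2.8],[0,0,-1,0,0,0,2.8],[0,0,-3,0,0,0,2.8],[0,0,-7,0,0,0,2.8],[0,0,-11,0,0,0,2.8],[0,0,-15,0,0,0,2.8],[0,0,-18,0,0,0,2.8],[0,0,-18,0,0,0,2.8]]]' 10; python3 s.py
python3 - <<'E'
from h import *
im,d,C,K=look('scene','sc4')
cv2.imwrite('pics/sc4c.png',cv2.resize(im[180:390,110:480,::-1],None,fx=2.1,fy=2.1,interpolation=cv2.INTER_CUBIC))
a=load('scene0')[0]
print('changed', [(n,np.abs(im[y0:y1,x0:x1].astype(int)-a[y0:y1,x0:x1]).mean().round(1)) for n,x0,x1,y0,y1 in(('bin',315,405,262,340),('tub',425,475,325,375),('bottle',145,175,230,270))])
E
```

```text
t: 19.97
tool_pos: [0.4752, -0.0535, 0.2117]
tcp_rot: [3.133, -0.004, 1.113]
ft_force: [2.0, 0.0, -0.5]
gripper_width: 0.0282
grasp_force: 0.0
z 0.2117 yaw 63.8 F [ 2.   0.  -0.5] T [-0.093  0.048  0.084] q3,7 [0.87 0.15]
changed [('bin', np.float64(2.1)), ('tub', np.float64(2.1)), ('bottle', np.float64(12.6))]
```

View pics/sc4c.png

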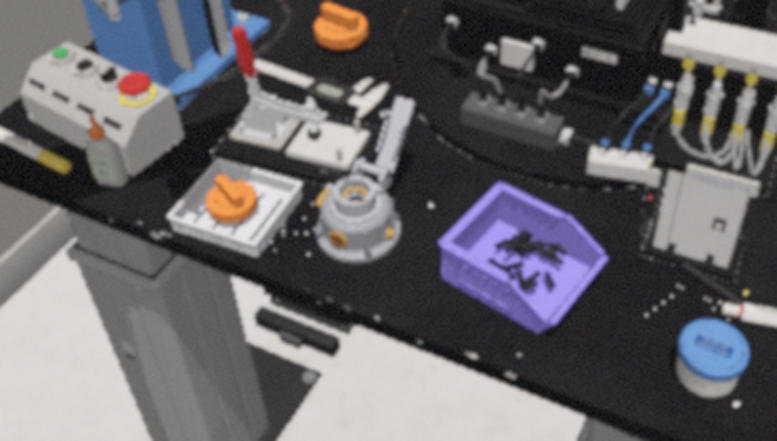

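The cap stands upright in the tray at crop (232,198), the tab is open at (395,135), and the bin, tub and bottle are where they were. The image change around the bottle looks like the arm's shadow. I'm handing in.

```bash
python3 -c "
from cell import arm
print(arm.hand_in())"
```

```text
the job is handed in; nothing more can be done
None
```

The job is handed in at about 20 s: the tab is open, the cap is out and standing upright in the drip tray, and the bin, tub and bottle look unmoved in the last picture; cap pressing force peaked at about 9 N, and torque touched about 0.27 N·m as it met the stop, a little over the 0.2 suggested.

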